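# Back off the bench press by one turn

### The job

Ease the little screw press off the wood block glued up in it: with the fingertips, push the upright handle of its hand wheel round counter-clockwise (seen from above) through exactly one full turn, so that the handle is back where it began, and do not wind it further. Only push the handle, gently, without gripping it, and leave the wood block in the press and the things standing in front of it where they are.

Things in the scene. Friction and masses are not known exactly. Their poses are not given: they have to be found in the camera images.
- wheel (a joint): angle of the hand wheel, rad: 0 at the start wherever the handle then stands, growing counter-clockwise seen from above; one full turn is 6.283. Stops at -0.9 and 8.5. It stays where it is left: pushing it takes about 3 to 4 N at the handle, at any angle. One turn raises the pressure plate under the wheel by 8 mm; the wheel itself stays at its height
- wheel_center (a point): point on the vertical axis of the dark steel hand wheel on top of the press, level with the top of the rim, 142 mm above the bench. The wheel is 144 mm across (rim centre line radius 65 mm, rim bar 14 mm thick), with three spokes; the hub stands 6 mm above the top of the rim, and the steel screw in its middle (17 mm thick) 32 mm above it at the start, 40 mm at the end
- handle: the upright black handle on the rim of the wheel, 65 mm from the wheel's axis: a round grip 42 mm high and 22 to 25 mm in diameter that spins freely on its pin. Origin on its axis, 23 mm above the top of the rim (165 mm above the bench), 20 mm above its lower end and 22 mm below its top (top 45 mm above the rim); z up. At the start it may stand on any side of the wheel. Fingers pushing it must stay above the rim and its 2 mm boss
- press: the grey bench screw press, fixed to the bench: base 110 x 200 x 18 mm, two round columns at 80 mm either side of the middle along its y axis, a bridge 46 x 196 mm with its top at 117 mm, nuts on the columns to 125 mm. Origin under the middle of the base, below the wheel's axis; z up
- offcut_low: lower half of the wood block in the press: hardwood offcut 42 x 70 x 20 mm, loose, lying on the press base under the plate; origin at the centre of its underside
- offcut_top: upper half of the wood block: hardwood offcut 42 x 70 x 20 mm, loose, lying on the lower one, with the plate just above it; origin at the centre of its underside
- soap_box: loose whitish cardboard box 55 x 85 x 30 mm in front of the press; origin at the centre of its underside
- screw_jar: loose clear jar with a red lid, 68 mm across, 95 mm high, in front of the press; origin at the centre of its underside
- sanding_block: loose brown sanding block 64 x 112 x 28 mm in front of the press; origin at the centre of its underside

How it is judged:
On the way, in this order (a step that is already met when the one before it is completed fails the run):
1. the fingers push the handle through the first half of the turn (value of joint wheel between 0.4 and 2.9 rad and contact force between the fingers and handle above 0.3 N), for 0.1 s.
2. the fingers push the handle through the second half of the turn (value of joint wheel between 3.3 and 6.1 rad and contact force between the fingers and handle above 0.3 N), for 0.1 s.
At the end, for the whole second after the job is handed in: the wheel rests one full turn from its start, counter-clockwise, to within 0.2 rad (about 11 degrees, 13 mm at the handle); the wood block lies within 10 mm and the things in front of the press within 20 mm of where they were (value of joint wheel between 6.0832 and 6.4832 rad and velocity of joint wheel between -0.05 and 0.05 rad/s and distance of each of soap_box, screw_jar, sanding_block from where it was at the start of the episode below 0.02 m and distance of each of offcut_low, offcut_top from where it was at the start of the episode below 0.01 m); the robot touches nothing.
It fails at once if the wheel is wound clearly past one turn (by more than 0.4 rad) (value of joint wheel above 6.6832 rad).
It fails at once if the wheel is wound the wrong way by more than 0.4 rad (value of joint wheel below -0.4 rad).
It fails at once if the handle is squeezed or shoved with more than 30 N (contact force between the fingers and handle above 30 N).
It fails at once if the wood block or a bystander is displaced, lifted or carried (block 10 mm, others 20 mm) (not (distance of each of soap_box, screw_jar, sanding_block from where it was at the start of the episode below 0.02 m and distance of each of offcut_low, offcut_top from where it was at the start of the episode below 0.01 m)).
It also fails if it takes over 48 s, if anything falls off the work surface, if the arm or the gripper's body presses on something with over 40 N, if the wrist force passes 120 N, or if a joint passes its speed limit or range.

### The arm

A 6-joint arm with a two-finger parallel gripper is mounted at the origin on the work surface; the furniture and walls round the work are solid. World frame = base frame: x ahead of the robot, y to its left, z up, the work surface at z = 0. Lengths are in m, angles in rad, forces in N, time in s.
With the tool pointing down it reaches from about 0.35 to 0.875 m from the base axis. Payload 15.5 kg.
Tool frame: the origin (TCP) lies between the finger pads; the fingertips stand 14 mm ahead of it and the grasp point (between the pads) lies 5 mm behind it (manip.finger_overhang is the distance from the TCP to the fingertips, in m); z points along the fingers, y is the line along which they close (so a half turn about z gives the same grasp; the last joint's range is limited). The gripper opens to 85 mm and grips with 20 to 120 N. Pads are 22 mm wide; open, the fingers measure 114 mm over their backs; the gripper's body (76 mm by 85 mm) begins 54 mm behind the grasp point. The pads swing forward as they close: fully open they stand 13 mm farther back than shut.
Start: joints at [-1.214, 0.494, 1.345, -0, 1.302, -0.096], TCP at [0.273, -0.562, 0.245] pointing down, gripper open.
Joint ranges: [-2.91, 2.91], [-0.82, 2.16], [0.22, 2.67], [-1.22, 4.37], [0.12, 2.79], [-3.08, 3.08]. Speed limits (rad/s): [1.89, 1.89, 2.57, 3.01, 3.01, 3.01].

### API

Orientations are given as a 3x3 rotation matrix whose columns are the frame's x, y, z axes.
In Python, from bench import manip, cams gives the robot as it stands. The module is installed in compiled form; this text tells all that it offers.
- The arm moves only by the tool jog_arm, never from a script. Its argument "deltas" is a list of rows, each a list of 7 numbers: the shift along the tool's x, y, z in m, then the turn, a rotation vector about the tool's x, y, z in rad, then the opening, from -1 (shut) to 1 (fully open). A call has 1 to 20 rows; each row is the pose to reach, as a shift and turn from the pose commanded when the call began, along the tool's axes at that moment; what a row does not reach only later rows make up. A row lasts 1/12 s, in which the tool goes at most 41.7 mm and 7.16 degrees, less where a joint would pass 70% of its speed; a pose out of reach is approached as far as the arm can. A call with a gripper value outside its range is refused whole. The fingers move at their own pace and stop on an object; the grip force is fixed at half the most. Time passes only in rows, so rows that repeat a pose let the fingers close. It gives the time, the measured TCP pose, the force, the opening and the grip force at its end, in the units of the state.
- manip.observe(): the state, without advancing time (a new reading comes with each control period).
- cams.read_camera(name): name is "scene" or "side" or "wrist"; returns a dict with "img" (480x640x3 uint8, red, green, blue), "z_map" (480x640 float32, m along the optical axis (not along the pixel's ray), 0 where there is no reading), "fx", "fy", "cx", "cy" (pixels), "xyz" and "orientation" of the camera in the world; the wrist camera has in their place "hand_eye" (4x4, takes a point from camera to tool coordinates, whose origin is the TCP and whose axes are the flange's). Camera axes: x right, y down, z forward; pixel columns grow to the right and rows downward; lengths in m; the calibration is good to about 2 mm. The wrist camera is an equidistant fisheye: a pixel r from the principal point sees the ray r / f radians off the axis. A picture is of the moment at which its call begins: read the wrist's pose just before it.
- manip.sign_off(): hands the job in; it is judged then, once.
The state is a dict: "t": time; "q": joint angles; "dq": joint speeds; "joint_torque": joint torques, N m; "tcp_pos": TCP position; "ee_rot": TCP orientation; "wrist_force": force on the tool from outside, world axes, zero at the start; "moment": the same for the moment, N m; "grip_width": opening from 0.0 (shut) to 1.0 (fully open); "grasp_force": force on a finger pad.
Only numpy, scipy, OpenCV 4.12 (cv2) and the standard library are available. Lean on these libraries where they do the work, as an engineer would, in place of code of your own. Each camera call takes 0.05 s, during which the arm holds its last target. There are 200 camera calls.

## Working session

There is one attempt and no reset: what is moved stays moved. The work goes in short steps, Python scripts to look and compute and a tool call to move; the robot and the scene stay as the last step left them, time stands still between calls to the robot, and variables do not carry over. Pictures are saved under pics/ and viewed, at most 10 in all, crops included, and the job is handed in when it is done.

Besides the shell and the picture viewer there is one more tool, called after ">>>" as name([rows], argument=value, ...), one row to a line, values as JSON. jog_arm: Moves the arm, as the interface text tells. Its arguments: {"type":"object","properties":{"deltas":{"type":"array"}},"required":["deltas"]}

```bash
mkdir -p pics; python3 - <<'E'
from bench import manip,cams
import cv2,numpy as np
s=manip.observe();print(s['t'],s['tcp_pos'],np.round(s['ee_rot'],3),s['grip_width'])
for n in("scene","side"):
    c=cams.read_camera(n);np.savez(n+'.npz',**c);cv2.imwrite(f'pics/{n}0.png',c['img'][:,:,::-1]);print(n,c['xyz'])
E
```

```text
0.0 [ 0.27329416 -0.56170131  0.24467977] [[ 0.899  0.437 -0.   ]
 [ 0.437 -0.899  0.001]
 [ 0.    -0.001 -1.   ]] 1.0010445400131847
scene [0.12417796 0.41692209 0.77057293]
side [0.1010083  0.93641633 0.66801371]
```

View pics/scene0.png

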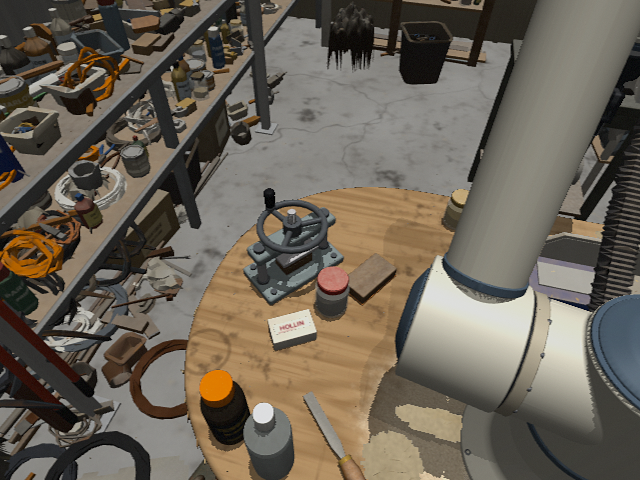

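View pics/side0.png

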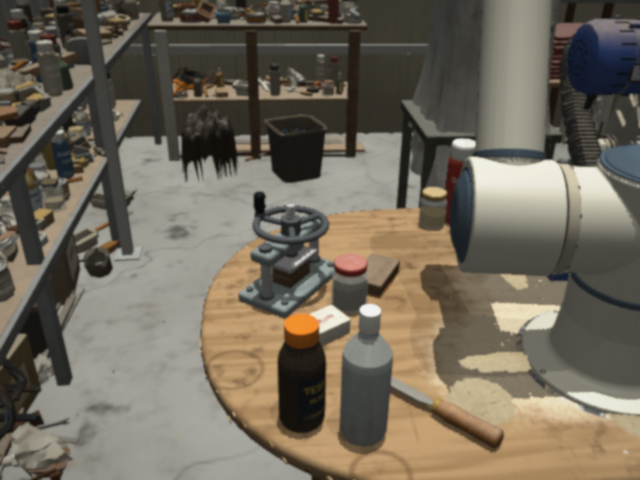

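The scene picture shows the press with its wheel around pixel (291,225) and the black handle at (269,197). The jar, soap box and sanding block stand on the robot side at (332,290), (292,329) and (372,277). The side view agrees, with the handle at (260,203).

```bash
cat > h.py <<'E'
import numpy as np
def world(c):
    v,u=np.mgrid[:480,:640];z=c['z_map'].astype(float)
    P=np.stack([(u-c['cx'])/c['fx']*z,(v-c['cy'])/c['fy']*z,z],-1)
    W=P@c['orientation'].T+c['xyz'];W[z==0]=np.nan;return W
E
python3 - <<'E'
import numpy as np
from scipy.optimize import least_squares
from h import world
for n,b,hb in(('scene',(195,255,250,335),(186,206,262,277)),('side',(200,245,245,335),(190,214,252,267))):
    c=np.load(n+'.npz');W=world(c);I=c['img'].astype(int)
    w=W[b[0]:b[1],b[2]:b[3]].reshape(-1,3);w=w[(w[:,2]>.134)&(w[:,2]<.147)]
    f=lambda p:np.hypot(*(w[:,:2]-p).T)-.065
    r=least_squares(f,np.median(w[:,:2],0),loss='soft_l1',f_scale=.004)
    print(n,len(w),'centre',r.x,'med|res|',np.median(abs(r.fun)),'ztop',np.percentile(w[:,2],95))
    h=W[hb[0]:hb[1],hb[2]:hb[3]].reshape(-1,3);k=I[hb[0]:hb[1],hb[2]:hb[3]].sum(-1).ravel()
    h=h[(k<150)&(h[:,2]>.15)&(h[:,2]<.2)];h=h[np.hypot(*(h[:,:2]-r.x).T)<.1]
    d=h[:,:2].mean(0)-c['xyz'][:2];d/=np.hypot(*d);a=h[:,:2].mean(0)+d*.009
    print('handle',len(h),a,h[:,2].min(),h[:,2].max(),'R',np.hypot(*(a-r.x)),'ang',np.degrees(np.arctan2(*(a-r.x)[::-1])))
    if n=='scene':
        for nm,(u,v) in dict(jar=(332,275),soap=(292,325),sand=(372,272),nutA=(258,247),nutB=(330,213)).items():
            print(nm,W[v,u])
        print('screw top',W[208:222,284:300].reshape(-1,3)[np.nanargmax(W[208:222,284:300,2])])
E
```

```text
scene 1558 centre [0.57307424 0.02742934] med|res| 0.003799540442103299 ztop 0.1448618655645718
handle 168 [0.64149759 0.02326087] 0.154197385071161 0.19026721966106963 R 0.06855021355892096 ang -3.4862517955668166
jar [0.45251984 0.0350895  0.09709347]
soap [0.45646299 0.13965492 0.03096637]
sand [ 0.43062325 -0.06946206  0.02986828]
nutA [0.58559093 0.1048202  0.12674413]
nutB [ 0.55728331 -0.06800747  0.11831923]
screw top [0.57570286 0.02435373 0.17844673]
side 1417 centre [0.57288066 0.02783119] med|res| 0.003475668143856747 ztop 0.14431307540389632
handle 173 [0.63988602 0.02411686] 0.15033509473143525 0.1885095429786119 R 0.06710823106156906 ang -3.1728531866812837
```

>>> jog_arm([
  [0.03, -0.017, -0.03, 0, 0, 0.05, -1],
  [0.06, -0.033, -0.055, 0, 0, 0.1, -1],
  [0.09, -0.05, -0.055, 0, 0, 0.15, -1],
  [0.12, -0.066, -0.055, 0, 0, 0.2, -1],
  [0.15, -0.083, -0.055, 0, 0, 0.25, -1],
  [0.18, -0.1, -0.055, 0, 0, 0.3, -1],
  [0.21, -0.116, -0.055, 0, 0, 0.35, -1],
  [0.24, -0.133, -0.055, 0, 0, 0.4, -1],
  [0.27, -0.15, -0.055, 0, 0, 0.4525, -1],
  [0.3, -0.166, -0.055, 0, 0, 0.4525, -1],
  [0.33, -0.183, -0.055, 0, 0, 0.4525, -1],
  [0.36, -0.2, -0.055, 0, 0, 0.4525, -1],
  [0.39, -0.216, -0.055, 0, 0, 0.4525, -1],
  [0.42, -0.233, -0.055, 0, 0, 0.4525, -1],
  [0.45, -0.25, -0.055, 0, 0, 0.4525, -1],
  [0.48, -0.266, -0.055, 0, 0, 0.4525, -1],
  [0.51, -0.283, -0.055, 0, 0, 0.4525, -1],
  [0.54, -0.3, -0.055, 0, 0, 0.4525, -1],
  [0.558, -0.309, -0.055, 0, 0, 0.4525, -1],
  [0.558, -0.309, -0.055, 0, 0, 0.4525, -1],
])

```text
t: 1.77
tcp_pos: [0.6417, -0.0365, 0.2995]
ee_rot: [[1.0, 0.004, -0.0], [0.004, -1.0, 0.001], [-0.0, -0.001, -1.0]]
wrist_force: [-0.2, 0.5, -0.9]
grip_width: -0.0
grasp_force: 0.0
```

>>> jog_arm([
  [0, 0, 0.02, 0, 0, 0, -1],
  [0, 0, 0.04, 0, 0, 0, -1],
  [0, 0, 0.06, 0, 0, 0, -1],
  [0, 0, 0.08, 0, 0, 0, -1],
  [0, 0, 0.1, 0, 0, 0, -1],
  [0, 0, 0.115, 0, 0, 0, -1],
  [0, 0, 0.123, 0, 0, 0, -1],
  [0, 0, 0.125, 0, 0, 0, -1],
  [0, 0, 0.125, 0, 0, 0, -1],
  [0, 0, 0.125, 0, 0, 0, -1],
])

```text
t: 2.6
tcp_pos: [0.6404, -0.0403, 0.1762]
ee_rot: [[1.0, 0.0, 0.001], [0.0, -1.0, -0.0], [0.001, 0.0, -1.0]]
wrist_force: [-0.4, -0.7, 0.4]
grip_width: 0.003
grasp_force: 0.0
```

```bash
python3 - <<'E'
from bench import manip,cams
import cv2,numpy as np
s=manip.observe();print(s['t'],s['tcp_pos'],s['wrist_force'])
c=cams.read_camera('scene');a=c['img'][130:290,200:380,::-1]
b=cams.read_camera('wrist')['img'][:,:,::-1]
cv2.imwrite('pics/1.png',np.hstack([cv2.resize(a,(400,356)),cv2.resize(b,(400,300))[:, :] if 0 else cv2.resize(b,(400,356))]))
E
```

```text
2.6 [ 0.64040487 -0.04027004  0.1761624 ] [-0.39082947 -0.67224904  0.4385053 ]
```

View pics/1.png

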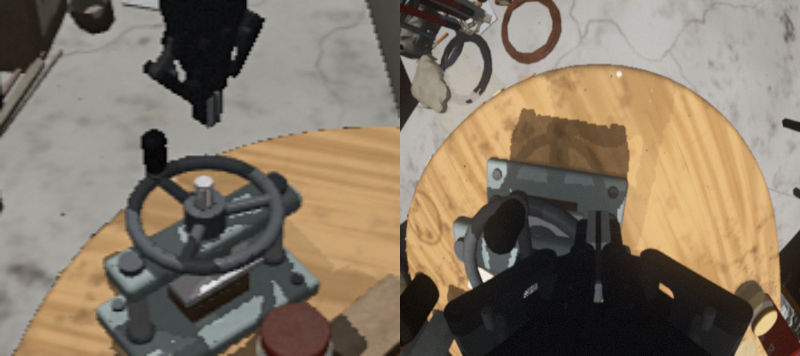

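The left half shows the closed fingers hanging clear beside the handle (150,155), right of it in the view. The gripper's knuckles spread out at about (155,75) and (245,50), so I'll check their height against the handle top (187 mm).

```bash
python3 - <<'E'
from bench import cams
import numpy as np
from h import world
for n in('scene','side'):
    W=world(cams.read_camera(n)).reshape(-1,3)
    w=W[(abs(W[:,0]-.64)<.07)&(abs(W[:,1]+.04)<.11)&(W[:,2]>.15)&(W[:,2]<.30)]
    w=w[~((w[:,2]<.195)&(w[:,1]>.0))]
    for z in np.arange(.15,.25,.01):
        k=w[(w[:,2]>=z)&(w[:,2]<z+.01)]
        if len(k):print(n,round(z,2),len(k),'dx',np.round(np.percentile(k[:,0],[3,97])-.6404,3),'dy',np.round(np.percentile(k[:,1],[3,97])+.0403,3))
E
```

```text
scene 0.16 9 dx [-0.011 -0.005] dy [-0.005  0.007]
scene 0.17 44 dx [-0.012  0.005] dy [-0.011  0.014]
scene 0.18 54 dx [-0.012  0.004] dy [-0.012  0.014]
scene 0.19 45 dx [-0.012  0.001] dy [-0.012  0.014]
scene 0.2 39 dx [-0.013 -0.006] dy [-0.02   0.022]
scene 0.21 129 dx [-0.014  0.008] dy [-0.031  0.031]
scene 0.22 116 dx [-0.015  0.011] dy [-0.041  0.04 ]
scene 0.23 145 dx [-0.018  0.003] dy [-0.048  0.047]
scene 0.24 156 dx [-0.018 -0.001] dy [-0.053  0.058]
side 0.16 26 dx [-0.011  0.007] dy [-0.007  0.006]
side 0.17 60 dx [-0.012  0.005] dy [-0.009  0.014]
side 0.18 64 dx [-0.012  0.006] dy [-0.008  0.013]
side 0.19 68 dx [-0.012  0.007] dy [-0.01   0.014]
side 0.2 46 dx [-0.014  0.002] dy [-0.024  0.026]
side 0.21 132 dx [-0.014  0.01 ] dy [-0.032  0.033]
side 0.22 111 dx [-0.015  0.01 ] dy [-0.042  0.043]
side 0.23 166 dx [-0.018  0.008] dy [-0.047  0.051]
side 0.24 183 dx [-0.018  0.009] dy [-0.054  0.059]
```

>>> jog_arm([
  [0, -0.01, 0, 0, 0, 0, -1],
  [0, -0.02, 0, 0, 0, 0, -1],
  [0, -0.026, 0, 0, 0, 0, -1],
  [0, -0.03, 0, 0, 0, 0, -1],
  [0, -0.032, 0, 0, 0, 0, -1],
  [0, -0.032, 0, 0, 0, 0, -1],
])

```text
t: 3.3
tcp_pos: [0.64, -0.0073, 0.1753]
ee_rot: [[1.0, 0.001, -0.0], [0.001, -1.0, 0.0], [-0.0, -0.0, -1.0]]
wrist_force: [0.2, 0.1, -0.8]
grip_width: 0.003
grasp_force: 0.0
```

>>> jog_arm([
  [0, -0.001, 0, 0, 0, 0, -1],
  [0, -0.002, 0, 0, 0, 0, -1],
  [0, -0.003, 0, 0, 0, 0, -1],
  [0, -0.003, 0, 0, 0, 0, -1],
])

```text
t: 3.63
tcp_pos: [0.64, -0.0051, 0.1753]
ee_rot: [[1.0, 0.0, -0.0], [0.0, -1.0, 0.0], [-0.0, -0.0, -1.0]]
wrist_force: [0.0, 0.2, 0.3]
grip_width: 0.001
grasp_force: 0.0
```

>>> jog_arm([
  [0, -0.001, 0, 0, 0, 0, -1],
  [0, -0.002, 0, 0, 0, 0, -1],
  [0, -0.003, 0, 0, 0, 0, -1],
  [0, -0.003, 0, 0, 0, 0, -1],
])

```text
t: 3.97
tcp_pos: [0.64, -0.0019, 0.1753]
ee_rot: [[1.0, 0.0, -0.0], [0.0, -1.0, 0.0], [-0.0, -0.0, -1.0]]
wrist_force: [0.0, 0.3, 0.3]
grip_width: -0.004
grasp_force: 0.0
```

>>> jog_arm([
  [0, -0.001, 0, 0, 0, 0, -1],
  [0, -0.002, 0, 0, 0, 0, -1],
  [0, -0.002, 0, 0, 0, 0, -1],
])

```text
t: 4.22
tcp_pos: [0.64, -0.0, 0.1753]
ee_rot: [[1.0, 0.0, 0.0], [0.0, -1.0, -0.0], [0.0, 0.0, -1.0]]
wrist_force: [-0.5, -1.7, 0.3]
grip_width: 0.0
grasp_force: 0.6
```

>>> jog_arm([
  [0, -0.001, 0, 0, 0, 0, -1],
  [0, -0.002, 0, 0, 0, 0, -1],
  [0, -0.002, 0, 0, 0, 0, -1],
])

```text
t: 4.47
tcp_pos: [0.64, 0.002, 0.1753]
ee_rot: [[1.0, 0.0, 0.0], [0.0, -1.0, -0.0], [0.0, 0.0, -1.0]]
wrist_force: [0.5, -2.3, -0.1]
grip_width: -0.003
grasp_force: 1.4
```

Contact came at TCP y ≈ 0.000. The run can therefore end with the fingers back at that same pose. I'll work out arc rows about the wheel centre.

```bash
cat > arc.py <<'E'
import numpy as np,sys
C=np.array([.573,.0275])
def pos(a,r=.0705): return C+r*np.array([np.cos(np.radians(a)),np.sin(np.radians(a))])
p=np.array([.640,.002]);a=-20.8
for k in range(6):
    rows=[]
    for i in range(1,20):
        q=pos(a+3*i)-p;rows.append(f"[{q[0]:.3f}, {-q[1]:.3f}, 0, 0, 0, 0, -1]")
    a+=57;p=p+np.round(pos(a)-p,3)
    print(k,round(a,1),p.round(3));print("["+", ".join(rows)+"]")
E
python3 arc.py
```

```text
0 36.2 [0.63  0.069]
[[0.000, -0.004, 0, 0, 0, 0, -1], [0.001, -0.007, 0, 0, 0, 0, -1], [0.002, -0.011, 0, 0, 0, 0, -1], [0.003, -0.015, 0, 0, 0, 0, -1], [0.003, -0.018, 0, 0, 0, 0, -1], [0.003, -0.022, 0, 0, 0, 0, -1], [0.003, -0.026, 0, 0, 0, 0, -1], [0.003, -0.029, 0, 0, 0, 0, -1], [0.003, -0.033, 0, 0, 0, 0, -1], [0.003, -0.037, 0, 0, 0, 0, -1], [0.002, -0.040, 0, 0, 0, 0, -1], [0.001, -0.044, 0, 0, 0, 0, -1], [-0.000, -0.048, 0, 0, 0, 0, -1], [-0.001, -0.051, 0, 0, 0, 0, -1], [-0.003, -0.054, 0, 0, 0, 0, -1], [-0.004, -0.058, 0, 0, 0, 0, -1], [-0.006, -0.061, 0, 0, 0, 0, -1], [-0.008, -0.064, 0, 0, 0, 0, -1], [-0.010, -0.067, 0, 0, 0, 0, -1]]
1 93.2 [0.569 0.098]
[[-0.002, -0.003, 0, 0, 0, 0, -1], [-0.005, -0.006, 0, 0, 0, 0, -1], [-0.007, -0.009, 0, 0, 0, 0, -1], [-0.010, -0.011, 0, 0, 0, 0, -1], [-0.013, -0.013, 0, 0, 0, 0, -1], [-0.016, -0.016, 0, 0, 0, 0, -1], [-0.019, -0.018, 0, 0, 0, 0, -1], [-0.022, -0.020, 0, 0, 0, 0, -1], [-0.025, -0.021, 0, 0, 0, 0, -1], [-0.029, -0.023, 0, 0, 0, 0, -1], [-0.032, -0.024, 0, 0, 0, 0, -1], [-0.035, -0.026, 0, 0, 0, 0, -1], [-0.039, -0.02
[... 2110 characters left out ...]
0, 0, 0, 0, -1], [0.056, 0.038, 0, 0, 0, 0, -1]]
5 321.2 [ 0.628 -0.017]
[[0.004, -0.000, 0, 0, 0, 0, -1], [0.007, -0.000, 0, 0, 0, 0, -1], [0.011, -0.000, 0, 0, 0, 0, -1], [0.015, -0.000, 0, 0, 0, 0, -1], [0.018, -0.001, 0, 0, 0, 0, -1], [0.022, -0.002, 0, 0, 0, 0, -1], [0.025, -0.002, 0, 0, 0, 0, -1], [0.029, -0.004, 0, 0, 0, 0, -1], [0.032, -0.005, 0, 0, 0, 0, -1], [0.036, -0.006, 0, 0, 0, 0, -1], [0.039, -0.008, 0, 0, 0, 0, -1], [0.042, -0.010, 0, 0, 0, 0, -1], [0.046, -0.012, 0, 0, 0, 0, -1], [0.049, -0.014, 0, 0, 0, 0, -1], [0.052, -0.016, 0, 0, 0, 0, -1], [0.054, -0.018, 0, 0, 0, 0, -1], [0.057, -0.021, 0, 0, 0, 0, -1], [0.060, -0.024, 0, 0, 0, 0, -1], [0.062, -0.026, 0, 0, 0, 0, -1]]
```

>>> jog_arm([
  [0.0, -0.004, 0, 0, 0, 0, -1],
  [0.001, -0.007, 0, 0, 0, 0, -1],
  [0.002, -0.011, 0, 0, 0, 0, -1],
  [0.003, -0.015, 0, 0, 0, 0, -1],
  [0.003, -0.018, 0, 0, 0, 0, -1],
  [0.003, -0.022, 0, 0, 0, 0, -1],
  [0.003, -0.026, 0, 0, 0, 0, -1],
  [0.003, -0.029, 0, 0, 0, 0, -1],
  [0.003, -0.033, 0, 0, 0, 0, -1],
  [0.003, -0.037, 0, 0, 0, 0, -1],
  [0.002, -0.04, 0, 0, 0, 0, -1],
  [0.001, -0.044, 0, 0, 0, 0, -1],
  [0, -0.048, 0, 0, 0, 0, -1],
  [-0.001, -0.051, 0, 0, 0, 0, -1],
  [-0.003, -0.054, 0, 0, 0, 0, -1],
  [-0.004, -0.058, 0, 0, 0, 0, -1],
  [-0.006, -0.061, 0, 0, 0, 0, -1],
  [-0.008, -0.064, 0, 0, 0, 0, -1],
  [-0.01, -0.067, 0, 0, 0, 0, -1],
])

```text
t: 6.05
tcp_pos: [0.6297, 0.0692, 0.1753]
ee_rot: [[1.0, 0.0, -0.0], [0.0, -1.0, -0.0], [-0.0, 0.0, -1.0]]
wrist_force: [3.0, -1.8, 0.2]
grip_width: -0.006
grasp_force: 1.7
```

```bash
python3 - <<'E'
from bench import manip,cams
import cv2,numpy as np
a=cams.read_camera('scene')['img'][130:290,200:380,::-1]
b=cams.read_camera('side')['img'][130:290,200:380,::-1]
cv2.imwrite('pics/2.png',cv2.resize(np.hstack([a,b]),(800,356)))
E
```

```text
(no output)
```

View pics/2.png

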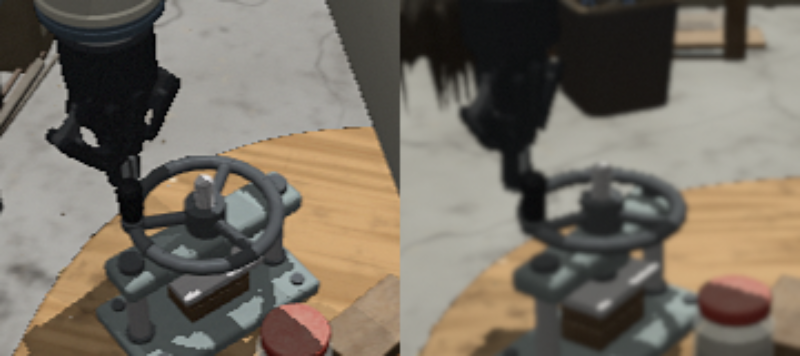

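The handle has followed round to (130,200) in the left view, with the fingers right behind it and about 3.5 N on the wrist. It's working, so I'll continue.

>>> jog_arm([
  [-0.002, -0.003, 0, 0, 0, 0, -1],
  [-0.005, -0.006, 0, 0, 0, 0, -1],
  [-0.007, -0.009, 0, 0, 0, 0, -1],
  [-0.01, -0.011, 0, 0, 0, 0, -1],
  [-0.013, -0.013, 0, 0, 0, 0, -1],
  [-0.016, -0.016, 0, 0, 0, 0, -1],
  [-0.019, -0.018, 0, 0, 0, 0, -1],
  [-0.022, -0.02, 0, 0, 0, 0, -1],
  [-0.025, -0.021, 0, 0, 0, 0, -1],
  [-0.029, -0.023, 0, 0, 0, 0, -1],
  [-0.032, -0.024, 0, 0, 0, 0, -1],
  [-0.035, -0.026, 0, 0, 0, 0, -1],
  [-0.039, -0.027, 0, 0, 0, 0, -1],
  [-0.043, -0.028, 0, 0, 0, 0, -1],
  [-0.046, -0.028, 0, 0, 0, 0, -1],
  [-0.05, -0.029, 0, 0, 0, 0, -1],
  [-0.054, -0.029, 0, 0, 0, 0, -1],
  [-0.057, -0.029, 0, 0, 0, 0, -1],
  [-0.061, -0.029, 0, 0, 0, 0, -1],
])

```text
t: 7.73
tcp_pos: [0.5687, 0.098, 0.1753]
ee_rot: [[1.0, 0.0, 0.0], [0.0, -1.0, 0.0], [0.0, -0.0, -1.0]]
wrist_force: [3.9, 2.9, 0.9]
grip_width: -0.001
grasp_force: 1.8
```

>>> jog_arm([
  [-0.004, 0.0, 0, 0, 0, 0, -1],
  [-0.007, 0.001, 0, 0, 0, 0, -1],
  [-0.011, 0.002, 0, 0, 0, 0, -1],
  [-0.014, 0.002, 0, 0, 0, 0, -1],
  [-0.018, 0.004, 0, 0, 0, 0, -1],
  [-0.021, 0.005, 0, 0, 0, 0, -1],
  [-0.025, 0.006, 0, 0, 0, 0, -1],
  [-0.028, 0.008, 0, 0, 0, 0, -1],
  [-0.031, 0.01, 0, 0, 0, 0, -1],
  [-0.035, 0.012, 0, 0, 0, 0, -1],
  [-0.038, 0.014, 0, 0, 0, 0, -1],
  [-0.041, 0.016, 0, 0, 0, 0, -1],
  [-0.043, 0.018, 0, 0, 0, 0, -1],
  [-0.046, 0.021, 0, 0, 0, 0, -1],
  [-0.049, 0.024, 0, 0, 0, 0, -1],
  [-0.051, 0.026, 0, 0, 0, 0, -1],
  [-0.053, 0.029, 0, 0, 0, 0, -1],
  [-0.055, 0.032, 0, 0, 0, 0, -1],
  [-0.057, 0.035, 0, 0, 0, 0, -1],
])

```text
t: 9.32
tcp_pos: [0.5118, 0.0626, 0.1752]
ee_rot: [[1.0, 0.0, -0.0], [0.0, -1.0, -0.0], [-0.0, 0.0, -1.0]]
wrist_force: [0.2, 3.0, -0.7]
grip_width: -0.0
grasp_force: 1.7
```

>>> jog_arm([
  [-0.002, 0.004, 0, 0, 0, 0, -1],
  [-0.004, 0.007, 0, 0, 0, 0, -1],
  [-0.005, 0.01, 0, 0, 0, 0, -1],
  [-0.006, 0.014, 0, 0, 0, 0, -1],
  [-0.007, 0.017, 0, 0, 0, 0, -1],
  [-0.008, 0.021, 0, 0, 0, 0, -1],
  [-0.009, 0.025, 0, 0, 0, 0, -1],
  [-0.009, 0.028, 0, 0, 0, 0, -1],
  [-0.009, 0.032, 0, 0, 0, 0, -1],
  [-0.009, 0.036, 0, 0, 0, 0, -1],
  [-0.009, 0.039, 0, 0, 0, 0, -1],
  [-0.009, 0.043, 0, 0, 0, 0, -1],
  [-0.009, 0.047, 0, 0, 0, 0, -1],
  [-0.008, 0.05, 0, 0, 0, 0, -1],
  [-0.007, 0.054, 0, 0, 0, 0, -1],
  [-0.006, 0.058, 0, 0, 0, 0, -1],
  [-0.005, 0.061, 0, 0, 0, 0, -1],
  [-0.003, 0.064, 0, 0, 0, 0, -1],
  [-0.002, 0.068, 0, 0, 0, 0, -1],
])

```text
t: 10.9
tcp_pos: [0.5102, -0.0054, 0.1753]
ee_rot: [[1.0, 0.0, -0.0], [0.0, -1.0, -0.0], [-0.0, 0.0, -1.0]]
wrist_force: [-2.9, 2.7, 0.1]
grip_width: 0.001
grasp_force: 1.7
```

>>> jog_arm([
  [0.002, 0.003, 0, 0, 0, 0, -1],
  [0.004, 0.006, 0, 0, 0, 0, -1],
  [0.006, 0.009, 0, 0, 0, 0, -1],
  [0.008, 0.012, 0, 0, 0, 0, -1],
  [0.011, 0.015, 0, 0, 0, 0, -1],
  [0.013, 0.018, 0, 0, 0, 0, -1],
  [0.016, 0.02, 0, 0, 0, 0, -1],
  [0.019, 0.022, 0, 0, 0, 0, -1],
  [0.022, 0.025, 0, 0, 0, 0, -1],
  [0.025, 0.027, 0, 0, 0, 0, -1],
  [0.028, 0.029, 0, 0, 0, 0, -1],
  [0.031, 0.03, 0, 0, 0, 0, -1],
  [0.035, 0.032, 0, 0, 0, 0, -1],
  [0.038, 0.033, 0, 0, 0, 0, -1],
  [0.041, 0.035, 0, 0, 0, 0, -1],
  [0.045, 0.036, 0, 0, 0, 0, -1],
  [0.049, 0.037, 0, 0, 0, 0, -1],
  [0.052, 0.037, 0, 0, 0, 0, -1],
  [0.056, 0.038, 0, 0, 0, 0, -1],
])

```text
t: 12.48
tcp_pos: [0.5663, -0.043, 0.1753]
ee_rot: [[1.0, 0.0, -0.0], [0.0, -1.0, 0.0], [-0.0, -0.0, -1.0]]
wrist_force: [-3.7, 1.4, 0.9]
grip_width: 0.0
grasp_force: 1.8
```

>>> jog_arm([
  [0.004, 0, 0, 0, 0, 0, -1],
  [0.007, 0, 0, 0, 0, 0, -1],
  [0.011, 0, 0, 0, 0, 0, -1],
  [0.015, 0, 0, 0, 0, 0, -1],
  [0.018, -0.001, 0, 0, 0, 0, -1],
  [0.022, -0.002, 0, 0, 0, 0, -1],
  [0.025, -0.002, 0, 0, 0, 0, -1],
  [0.029, -0.004, 0, 0, 0, 0, -1],
  [0.032, -0.005, 0, 0, 0, 0, -1],
  [0.036, -0.006, 0, 0, 0, 0, -1],
  [0.039, -0.008, 0, 0, 0, 0, -1],
  [0.042, -0.01, 0, 0, 0, 0, -1],
  [0.046, -0.012, 0, 0, 0, 0, -1],
  [0.049, -0.014, 0, 0, 0, 0, -1],
  [0.052, -0.016, 0, 0, 0, 0, -1],
  [0.054, -0.018, 0, 0, 0, 0, -1],
  [0.057, -0.021, 0, 0, 0, 0, -1],
  [0.06, -0.024, 0, 0, 0, 0, -1],
  [0.062, -0.026, 0, 0, 0, 0, -1],
])

```text
t: 14.07
tcp_pos: [0.6286, -0.0167, 0.1753]
ee_rot: [[1.0, 0.0, 0.001], [0.0, -1.0, -0.0], [0.001, 0.0, -1.0]]
wrist_force: [-0.7, -3.6, 0.2]
grip_width: 0.002
grasp_force: 1.6
```

Next I push on to the original contact pose (0.640, 0.000), then back off in -y.

>>> jog_arm([
  [0.003, -0.003, 0, 0, 0, 0, -1],
  [0.005, -0.006, 0, 0, 0, 0, -1],
  [0.007, -0.009, 0, 0, 0, 0, -1],
  [0.009, -0.012, 0, 0, 0, 0, -1],
  [0.0105, -0.0145, 0, 0, 0, 0, -1],
  [0.0115, -0.016, 0, 0, 0, 0, -1],
  [0.012, -0.017, 0, 0, 0, 0, -1],
  [0.012, -0.017, 0, 0, 0, 0, -1],
])

```text
t: 14.73
tcp_pos: [0.6401, 0.0002, 0.1753]
ee_rot: [[1.0, 0.0, 0.0], [0.0, -1.0, 0.0], [0.0, -0.0, -1.0]]
wrist_force: [0.3, -1.3, -0.4]
grip_width: -0.004
grasp_force: 0.7
```

>>> jog_arm([
  [0, 0.003, 0, 0, 0, 0, -1],
  [0, 0.01, 0, 0, 0, 0, -1],
  [0, 0.02, 0, 0, 0, 0, -1],
  [0, 0.035, 0, 0, 0, 0, -1],
  [0, 0.05, -0.02, 0, 0, 0, -1],
  [0, 0.06, -0.05, 0, 0, 0, -1],
  [0, 0.08, -0.08, 0, 0, 0, -1],
  [0, 0.1, -0.11, 0, 0, 0, -1],
  [0, 0.12, -0.12, 0, 0, 0, -1],
  [0, 0.12, -0.12, 0, 0, 0, -1],
  [0, 0.12, -0.12, 0, 0, 0, -1],
])

```text
t: 15.65
tcp_pos: [0.6399, -0.1223, 0.2958]
ee_rot: [[1.0, -0.002, 0.001], [-0.002, -1.0, -0.0], [0.001, 0.0, -1.0]]
wrist_force: [-0.2, 0.9, -0.1]
grip_width: 0.002
grasp_force: 0.0
```

```bash
python3 - <<'E'
from bench import cams
import cv2,numpy as np
from h import world
for n,hb in(('scene',(180,215,245,295)),('side',(185,222,235,290))):
    c=cams.read_camera(n);cv2.imwrite(f'pics/{n}3.png',c['img'][:,:,::-1]);c0=np.load(n+'.npz')
    W=world(c)[hb[0]:hb[1],hb[2]:hb[3]].reshape(-1,3);k=c['img'].astype(int)[hb[0]:hb[1],hb[2]:hb[3]].sum(-1).ravel()
    h=W[(k<150)&(W[:,2]>.15)&(W[:,2]<.2)];h=h[(np.hypot(*(h[:,:2]-[.573,.0275]).T)<.1)&(np.hypot(*(h[:,:2]-[.573,.0275]).T)>.03)]
    d=h[:,:2].mean(0)-c['xyz'][:2];d/=np.hypot(*d);a=h[:,:2].mean(0)+d*.009
    print(n,len(h),a,np.degrees(np.arctan2(*(a-[.573,.0275])[::-1])))
E
```

```text
scene 183 [0.64148875 0.02352725] -3.3197716424648176
side 168 [0.63987025 0.02439905] -2.6550515422145584
```

View pics/scene3.png

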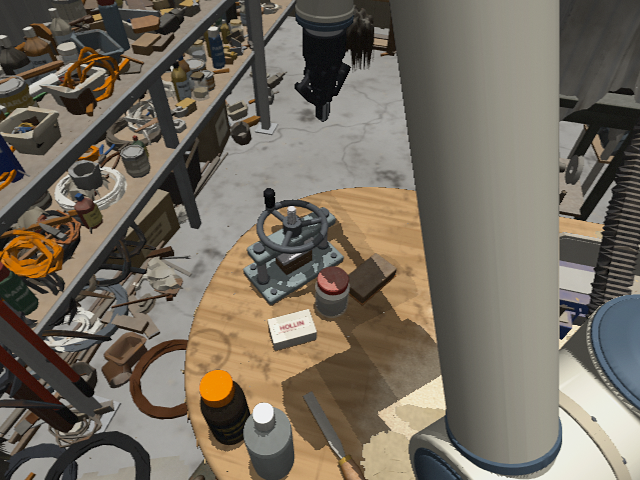

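The handle is back at (269,197), at the same measured angle as the start to within 0.5°. Jar, soap box and sanding block haven't moved, and the gripper is clear.

```bash
python3 -c "from bench import manip;print(manip.sign_off())"
```

```text
the job is handed in; nothing more can be done
None
```

The job is handed in (no verdict was returned): the wheel was pushed one full counter-clockwise turn, the cameras put the handle within about 0.5° of its start, the things in front look unmoved, and the arm is clear.

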